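# Open the parts tote's gate in two steps and hold it wide

## Task

Open the gate of the steel parts tote and hold it wide for a colleague who is about to slide the turned parts out: squeeze the main catch and ease the gate ajar until the safety catch stops it, then squeeze the safety catch and swing the gate on past its half-open detent. The gate springs back when let go, so finish while still holding it open, square to its closed position or further; do not disturb the oil bottle or the parts in the tote.

Things in the scene. Friction and masses are not known exactly. Their poses are not given: they have to be found in the camera images.
- tote: Blue sheet-steel parts tote, open-topped, 300 wide, 325 long, 150 high, standing firmly on the bench. Origin: foot of the gate's vertical hinge pin, at bench height. x runs along the closed gate from hinge to free end, y straight out through the gate, z up. Walls: x = -13 and 287; load space y = -12 to -330. Beside the pin a detent roller's housing stands on the rim (y = -40 to -105, top z = 166)
- gate_hinge (a joint): Gate angle, rad: 0 closed, grows as the free end swings out to the tote's +y (from +x towards +y), stop at 1.75. Spring closes it with 0.15 Nm at 0, 0.4 at 1.7. Main catch squeezed: pulls ajar to 0.14, where the safety bolt stops it; main catch let go: rests at 0.07. Safety catch squeezed: pulls on, bolt clear past 0.20. Detent between 0.7 and 1.2 adds up to 1 Nm; let go beyond it rests at 1.16
- gate: Steel gate leaf 254 long (8 to 262 from the hinge pin), z = 12 to 150, 12 thick, with both catches on its flat top rail. Origin on the hinge pin at bench height; x along the gate to its free end, y out through its outer face, z up (equal to the tote's axes when closed). On the pin a cam disc, radius 33, one lobe out to 47, top z = 167
- main_catch (a joint): Main catch, m: 0 released (bolt out), 0.014 fully squeezed; from 0.010 its bolt is clear of the keeper. Springs back when let go: 4 N to start, 9 N at full travel
- safety_catch (a joint): Safety catch, m: same travel, clearing point and spring as the main catch. Its flat bolt runs along the gate's outer face at z = 108
- main_squeeze (a point): Main catch, nearest the free end: two upright tabs (8 thick, 26 wide across the gate, z = 150 to 188) pinched together along the gate's x. Point: z = 172, 206 from the hinge pin, midway between the tabs' outer faces when SQUEEZED (32 apart). Hinge-side tab is fixed, outer face 16 from the point; the other slides with the bolt, outer face 30 from it released, 16 squeezed. Axes as gate
- safety_squeeze (a point): Safety catch, nearer the middle of the gate: as the main catch with the same offsets and heights, but tabs 18 wide across the gate. Point: 106 from the hinge pin, z = 172. Hinge-side tab fixed, outer face 16 from the point; the other slides, outer face 30 released, 16 squeezed. 54 mm lie free between the two catches. Axes as gate
- gate_end (a point): Top corner of the gate's free end on its centre line, 262 from the hinge pin, z = 150. Beyond it, on the tote's corner post, stand the keepers (tote x = 267 to 291): the main bolt's to y = 14, z = 149; the safety bolt's long slotted one to y = 60, z = 97 to 119
- oil_bottle: Bystander: amber oil bottle, 56 across, 150 tall, standing on the bench just outside the gate's swing, in front of the gate; origin at its foot
- hub: Bystander: turned aluminium hub with a flange, 90 across, 75 tall, standing in the tote; origin at its foot
- pulley: Bystander: turned steel pulley, 80 across, 55 tall, standing in the tote; origin at its foot

How it is judged (in metres and radians):
On the way, in this order (a step that is already met when the one before it is completed fails the run):
1. the gate is ajar, stopped by the safety catch (main catch squeezed first) (value of joint gate_hinge between 0.05 and 0.17 rad), for 0.2 s.
2. the safety catch is squeezed with the gate still ajar (value of joint safety_catch above 0.008 m and value of joint gate_hinge between 0.04 and 0.3 rad), for 0.05 s.
3. the gate has been swung past its half-open detent (value of joint gate_hinge above 1.3 rad), for 0.1 s.
At the end, for the whole second after the job is handed in: The robot still holds the gate (at least 0.5 N of contact on it) and the gate stands still at 1.48 rad (85 degrees) or more from closed; the oil bottle, hub and pulley are within 30 mm of where they were (value of joint gate_hinge above 1.48 rad and velocity of joint gate_hinge between -0.15 and 0.15 rad/s and contact force between any of the fingers, the arm and gate above 0.5 N and distance of each of oil_bottle, hub, pulley from where it was at the start of the episode below 0.03 m); the arm keeps its last pose, push and grip.
It fails at once if a bystander was knocked away (distance of any of oil_bottle, hub, pulley from where it was at the start of the episode above 0.04 m).
It also fails if it takes over 51 s, if anything falls off the work surface, if the arm or the gripper's body presses on something with over 40 N, if the wrist force passes 120 N, or if a joint passes its speed limit or range.

## Robot

A 6-joint arm with a two-finger parallel gripper is mounted at the origin on the work surface. World frame = base frame: x ahead of the robot, y to its left, z up, the work surface at z = 0. Lengths are in mm, angles in rad, forces in N, time in s.
With the tool pointing down it reaches from about 300 to 775 mm from the base axis. Payload 14.6 kg.
Tool frame: the origin (TCP) lies at the very end of the fingers, on their centre line; the grasp point (between the pads) lies 19 mm behind it; x points along the fingers, y is the direction in which the jaws open and shut, and the axes are right-handed (so a half turn about x gives the same grasp; the last joint's range is limited). The gripper opens to 94 mm and grips with 3 to 60 N. Pads are 16 mm wide; open, the fingers measure 119 mm over their backs; the gripper's body (75 mm by 177 mm) begins 78 mm behind the grasp point.
Start: joints at [1.112, 0.3, 1.521, -0, 1.321, -0.067], TCP at [210.015, 508.314, 205.446] pointing down, gripper open.
Joint ranges: [-3.03, 3.03], [-0.79, 2.21], [0.23, 2.52], [-1.04, 4.18], [0, 3.07], [-2.55, 2.55]. Speed limits (rad/s): [2.22, 2.22, 2.57, 3.14, 3.14, 3.14].

## Interface

Orientations are given as a rotation vector (axis times angle).
In Python, from plant import env, eyes, order gives the robot as it stands.
- The arm moves only by the shell command python3 -m creep 'ROWS'. ROWS is a JSON object of lists of equal length, an entry for each row: "travel": the shift along the tool's x, y, z in cm, a list of three; "dr": the turn, a rotation vector about the tool's x, y, z in rad, a list of three; "fingers": the closure, from -1 (fully open) to 1 (shut), so that 0 is half open. In form: {"travel": [[tx, ty, tz], ...], "dr": [[rx, ry, rz], ...], "fingers": [fingers, ...]}. A call has 1 to 20 rows; each row is the pose to reach, as a shift and turn from the pose commanded when the call began, along the tool's axes at that moment; what a row does not reach only later rows make up. A row lasts 1/10 s, in which the tool goes at most 50 mm and 8.59 degrees, less where a joint would pass 70% of its speed; a pose out of reach is approached as far as the arm can. A call with a gripper value outside its range is refused whole. The fingers move at their own pace and stop on an object; the grip force is fixed at half the most. Time passes only in rows, so rows that repeat a pose let the fingers close. It gives the time, the measured TCP pose, the force and the opening at its end, in the units of the state.
- env.observe(): the state, without advancing time (a new reading comes with each control period).
- eyes.read_camera(name): name is "scene" or "top"; returns (picture, depth): 480x640x3 uint8, red, green, blue; 480x640 float32, mm along the optical axis (not along the pixel's ray), 0 where there is no reading.
- eyes.calibration(name): a dict with "vertical_fov" (degrees; the focal length in pixels is half the picture's height over the tangent of half this angle, whatever the lens; pixels are square), "cx", "cy" (the principal point, pixels), "D" ([k1, k2, p1, p2, k3] as OpenCV has them; the pictures are not rectified), "R" (3x3) and "t" (3): a world point X has camera coordinates R X + t. Camera axes: x right, y down, z forward; pixel columns grow to the right and rows downward; lengths in mm; the calibration is good to about 2 mm. A picture is of the moment at which its call begins. calibration takes no time and is no camera call.
- order.hand_in(): hands the job in, once; it reports no verdict.
The state is a dict: "time": time; "joint_pos": joint angles; "qvel": joint speeds; "tau": joint torques, N m; "ee_pos": TCP position; "eef_rot": TCP orientation; "wrist_force": force on the tool from outside, world axes, zero at the start; "ft_torque": the same for the moment, N m; "grip_width": finger opening in mm.
Only numpy, scipy, OpenCV 4.12 (cv2) and the standard library are available. Lean on these libraries where they do the work, as an engineer would, in place of code of your own. Each camera call takes 0.05 s, during which the arm holds its last target. There are 200 camera calls.

## Working session

There is one attempt and no reset: what is moved stays moved. The work goes in short steps, Python scripts to look and compute and a shell command to move; the robot and the scene stay as the last step left them, time stands still between calls to the robot, and variables do not carry over. Pictures are saved under pics/ and viewed, about 8 in all and at most 12, crops included, and the job is handed in when it is done.

```bash
ls && mkdir -p pics && cat > h.py <<'E'
import numpy as np, cv2
from plant import env, eyes, order
def cam(n):
    c=eyes.calibration(n); f=240/np.tan(np.radians(c["vertical_fov"])/2)
    K=np.array([[f,0,c["cx"]],[0,f,c["cy"]],[0,0,1.]])
    return K,np.array(c["D"],float),np.array(c["R"],float),np.array(c["t"],float)
def ray(n,uv):
    K,D,R,t=cam(n); p=cv2.undistortPoints(np.array(uv,float).reshape(-1,1,2),K,D).reshape(-1,2)
    d=np.c_[p,np.ones(len(p))]; return -R.T@t, d@R   # origin, dirs (depth=1)
def plane(n,uv,z):
    o,d=ray(n,uv); s=(z-o[2])/d[:,2]; return o+d*s[:,None]
def cloud(n,depth):
    v,u=np.nonzero(depth>0); o,d=ray(n,np.c_[u,v]); return u,v,o+d*depth[v,u][:,None]
def proj(n,P):
    K,D,R,t=cam(n); return cv2.projectPoints(np.array(P,float).reshape(-1,1,3),cv2.Rodrigues(R)[0],t,K,D)[0].reshape(-1,2)
E
python3 - <<'E'
from h import *
s=env.observe(); print({k:np.round(v,3) for k,v in s.items()})
for n in("top","scene"):
    p,d=eyes.read_camera(n); cv2.imwrite(f"pics/{n}0.png",p[...,::-1]); np.savez(f"{n}0.npz",p=p,d=d)
    K,D,R,t=cam(n); print(n,K[0,0],D,-R.T@t,R[2])
E
```

```text
pics
{'time': np.float64(0.0), 'joint_pos': array([ 1.112,  0.3  ,  1.522, -0.   ,  1.321, -0.067]), 'qvel': array([ 0.   ,  0.001, -0.001, -0.001, -0.001,  0.   ]), 'tau': array([-0.0000e+00, -5.3181e+01, -3.5273e+01,  7.1000e-02,  2.4000e-02,
       -0.0000e+00]), 'ee_pos': array([209.923, 508.078, 204.871]), 'eef_rot': array([ 0.307,  1.549, -0.308]), 'wrist_force': array([-0.123, -0.467,  0.46 ]), 'ft_torque': array([-0.029, -0.014, -0.019]), 'grip_width': np.float64(93.788)}
top 514.5058508456565 [0.03763073 0.         0.         0.         0.        ] [ 561.20148513   34.83827722 1055.4029844 ] [ 0.04403517 -0.00840873 -0.99899459]
scene 486.3577651591037 [-0.08486982  0.          0.          0.          0.        ] [1183.85206336 -163.48453855  955.03694909] [-0.56535398  0.18352374 -0.80417282]
```

View pics/top0.png

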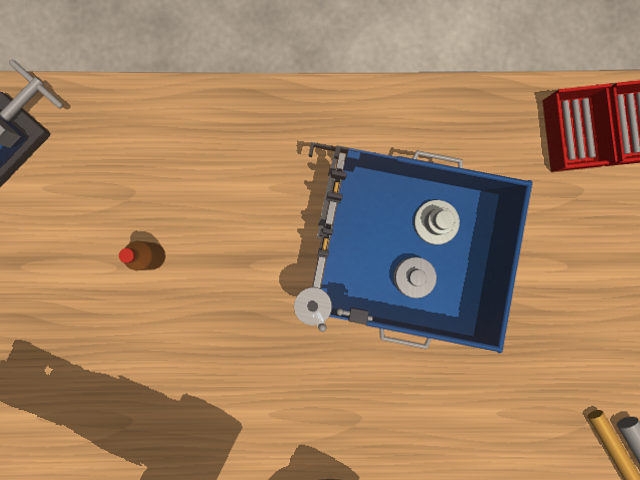

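View pics/scene0.png

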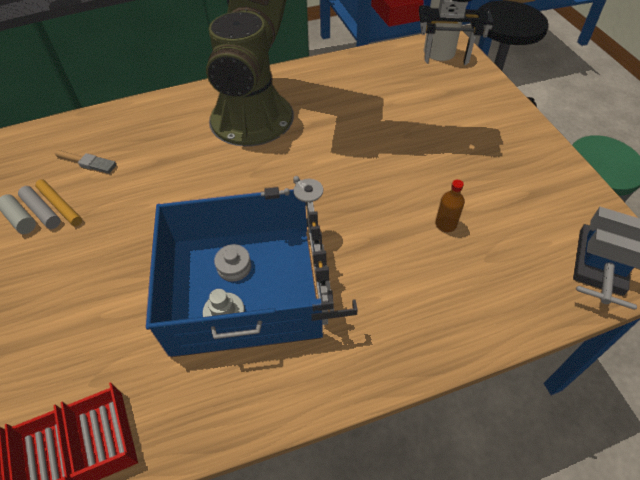

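The top view has image-up as world +x and image-left as world +y. It shows the cam disc (hinge) at about (313,306), and the gate running up to its free end at about (340,150). The two catches sit around (330,190) and (325,240), with the oil bottle at about (130,256), hub at (437,222) and pulley at (416,277). The scene view agrees: disc at (308,189), gate running down to (325,300). Next I measure the hinge and gate line.

```bash
python3 - <<'E'
from h import *
z=np.load("top0.npz"); p,d=z["p"],z["d"]
u,v,P=cloud("top",d)
box=(u>280)&(u<540)&(v>135)&(v<360)
# disc
m=box&(abs(P[:,2]-167)<4)&(u<340)&(v>280)
mask=np.zeros((480,640),np.uint8); mask[v[m],u[m]]=255
n,l,st,ce=cv2.connectedComponentsWithStats(mask); 
for i in range(1,n):
    if st[i,4]>20: print("z167 comp",st[i],ce[i],plane("top",[ce[i]],167))
i=1+np.argmax(st[1:,4]); c,_=cv2.findContours((l==i).astype(np.uint8),cv2.RETR_EXTERNAL,cv2.CHAIN_APPROX_NONE)
W=plane("top",max(c,key=len).reshape(-1,2),167)[:,:2]
# robust circle
from scipy.optimize import least_squares
r=least_squares(lambda q:np.hypot(*(W-q[:2]).T)-q[2],[*W.mean(0),33],loss="soft_l1",f_scale=1)
print("disc",r.x, "med z",np.median(P[m,2]))
# tabs tops
m=box&(P[:,2]>180)&(P[:,2]<196)
mask[:]=0; mask[v[m],u[m]]=255
n,l,st,ce=cv2.connectedComponentsWithStats(mask)
for i in range(1,n):
    if st[i,4]>5: print("z188",st[i],ce[i].round(1),plane("top",[ce[i]],188).round(1), np.median(P[:,2][(l[v,u]==i)]))
# side walls: rim z=150
m=box&(abs(P[:,2]-150)<5); 
mask[:]=0; mask[v[m],u[m]]=255
cv2.imwrite("pics/crop.png",cv2.resize(np.hstack([p[130:345,270:400,::-1],cv2.merge([mask]*3)[130:345,270:400]]),None,fx=2.7,fy=2.7,interpolation=cv2.INTER_CUBIC))
# bottle
m=(u<180)&(u>100)&(v>225)&(v<280)&(P[:,2]>60); print("bottle",np.median(P[m],0),P[m].max(0))
E
```

```text
z167 comp [319 324   7   7  41] [321.95121951 327.09756098] [[445.51161709  15.56915467 167.        ]]
disc [445.5072597   15.55211528   5.37188388] med z 164.50786656077355
z188 [331 170  16   7  82] [338.6 173. ] [[707.7 -13.6 188. ]] 187.37377944751205
z188 [327 191  16   8  79] [334.4 194.7] [[670.7  -6.3 188. ]] 187.20034262466254
z188 [322 228  11   6  52] [327.4 230.4] [[610.2   6.  188. ]] 187.650517514404
z188 [318 250  11   6  50] [323.2 252.3] [[573.2  13.3 188. ]] 187.71870181856957
bottle [571.09196197 347.03093687 103.87027638] [598.20320694 378.89129404 154.94046251]
```

View pics/crop.png

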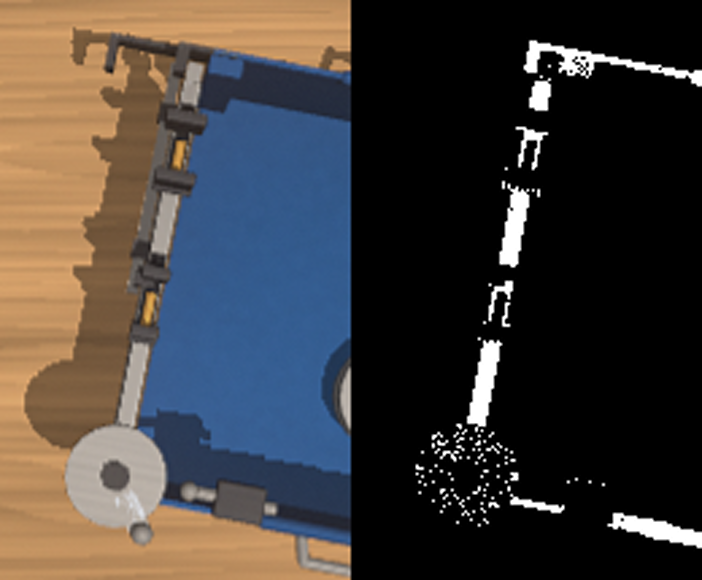

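The tab tops come out at z 187–188, as they should. The outermost pair is 137.2 apart, against 138 expected. Next I check the disc centre against the hinge implied by the tabs, cross-check with the scene camera, and plan the moves.

```bash
cat >> h.py <<'E'
from scipy.spatial.transform import Rotation as Ro
import json
H=np.array([480.6,31.8]); A0=-0.1974
def pose(r,ang,z,flip=0,lat=0.):
    "TCP pose at r along gate turned by ang; jaw axis y along gate (flip: against)"
    a=A0+ang; gx=np.array([np.cos(a),np.sin(a),0]); gy=np.array([-np.sin(a),np.cos(a),0])
    p=np.r_[H,0]+r*gx+lat*gy+[0,0,z]; y=-gx if flip else gx; x=np.array([0,0,-1.])
    return p,Ro.from_matrix(np.c_[x,y,np.cross(x,y)])
def load():
    try: c=json.load(open("cmd.json")); return np.array(c[0]),Ro.from_rotvec(c[1])
    except FileNotFoundError: return None
def save(p,R): json.dump([list(p),list(R.as_rotvec())],open("cmd.json","w"))
def done(tr,dr):
    p,R=load(); save(p+R.apply(np.array(tr)*10),R*Ro.from_rotvec(dr))
def rel(p,R,c=None):
    p0,R0=c or load(); return (R0.inv().apply(p-p0)/10).round(2),(R0.inv()*R).as_rotvec().round(3)
E
python3 - <<'E'
from h import *
s=env.observe(); R=Ro.from_rotvec(s["eef_rot"]); print(R.as_matrix().round(3))
save([210.015,508.314,205.446],R)
for f in(0,1):
  for r,a in((206,0),(206,.14),(106,.07),(106,1.6)): p,Rt=pose(r,a,157,f); print(f,r,a,p.round(1),rel(p,Rt))
z=np.load("top0.npz"); g=z["p"].astype(int); d=z["d"]
# disc: light grey pixels near (313,306)
m=((g.min(2)>130)&(g.max(2)-g.min(2)<25)).astype(np.uint8); m[:, :285]=0; m[:,345:]=0; m[:284]=0; m[332:]=0
c=max(cv2.findContours(m,0,1)[0],key=cv2.contourArea); (x,y),r=cv2.minEnclosingCircle(c); print("disc px",x,y,r,cv2.fitEllipse(c),plane("top",[cv2.fitEllipse(c)[0]],167))
# scene cam tab tops
z=np.load("scene0.npz"); u,v,P=cloud("scene",z["d"])
m=(P[:,2]>183)&(P[:,2]<194)&(abs(P[:,0]-630)<110)&(abs(P[:,1])<40)
mk=np.zeros((480,640),np.uint8); mk[v[m],u[m]]=255
n,l,st,ce=cv2.connectedComponentsWithStats(mk)
for i in range(1,n):
    if st[i,4]>5: print("scene z188",st[i][4],plane("scene",[ce[i]],188).round(1))
E
```

```text
[[-0.     0.382  0.924]
 [-0.001  0.924 -0.382]
 [-1.    -0.001 -0.   ]]
0 206 0 [682.6  -8.6 157. ] (array([  4.87, -29.72,  63.42]), array([1.376e+00, 1.000e-03, 1.000e-03]))
0 206 0.14 [686.3  20.  157. ] (array([  4.87, -26.94,  62.66]), array([1.236e+00, 1.000e-03, 1.000e-03]))
0 106 0.07 [585.7  18.3 157. ] (array([  4.87, -30.93,  53.44]), array([1.306e+00, 1.000e-03, 1.000e-03]))
0 106 1.6 [498.3 136.3 157. ] (array([  4.87, -23.37,  40.85]), array([-0.224, -0.   ,  0.001]))
1 206 0 [682.6  -8.6 157. ] (array([  4.87, -29.72,  63.42]), array([-1.765e+00, -1.000e-03,  1.000e-03]))
1 206 0.14 [686.3  20.  157. ] (array([  4.87, -26.94,  62.66]), array([-1.905e+00, -1.000e-03,  1.000e-03]))
1 106 0.07 [585.7  18.3 157. ] (array([  4.87, -30.93,  53.44]), array([-1.835e+00, -1.000e-03,  1.000e-03]))
1 106 1.6 [498.3 136.3 157. ] (array([  4.87, -23.37,  40.85]), array([2.918e+00, 1.000e-03, 0.000e+00]))
disc px 314.2816162109375 304.318603515625 20.85936164855957 ((312.5850524902344, 305.3200988769531), (35.49465560913086, 38.39633560180664), 8.586472511291504) [[482.67154919  31.45246326 167.        ]]
scene z188 39 [[573.5  14.8 188. ]]
scene z188 41 [[610.6   6.8 188. ]]
scene z188 64 [[671.   -5.3 188. ]]
scene z188 70 [[708.4 -13.  188. ]]
```

The two cameras agree within 1.5 mm, and the disc is within 2 mm of the hinge I get from the tabs. I'll use hinge (480.9, 32.7) and closed angle -0.200. Next I move to a standoff above the main catch.

```bash
sed -i 's/^H=.*/H=np.array([480.9,32.7]); A0=-0.200/' h.py && python3 -m creep '{"travel":[[-2.5,0,0],[-2.5,-29.7,63.4],[-2.5,-29.7,63.4],[-2.5,-29.7,63.4],[-2.5,-29.7,63.4],[-2.5,-29.7,63.4],[-2.5,-29.7,63.4],[-2.5,-29.7,63.4],[-2.5,-29.7,63.4],[-2.5,-29.7,63.4],[-2.5,-29.7,63.4],[-2.5,-29.7,63.4],[-2.5,-29.7,63.4],[-2.5,-29.7,63.4],[-2.5,-29.7,63.4],[-2.5,-29.7,63.4],[-2.5,-29.7,63.4],[-2.5,-29.7,63.4],[-2.5,-29.7,63.4],[-2.5,-29.7,63.4]],"dr":[[0,0,0],[1.378,0,0],[1.378,0,0],[1.378,0,0],[1.378,0,0],[1.378,0,0],[1.378,0,0],[1.378,0,0],[1.378,0,0],[1.378,0,0],[1.378,0,0],[1.378,0,0],[1.378,0,0],[1.378,0,0],[1.378,0,0],[1.378,0,0],[1.378,0,0],[1.378,0,0],[1.378,0,0],[1.378,0,0]],"fingers":[-0.57,-0.57,-0.57,-0.57,-0.57,-0.57,-0.57,-0.57,-0.57,-0.57,-0.57,-0.57,-0.57,-0.57,-0.57,-0.57,-0.57,-0.57,-0.57,-0.57]}' && python3 - <<'E'
from h import *
done([-2.5,-29.7,63.4],[1.378,0,0])
s=env.observe(); print(s["time"],s["ee_pos"].round(1),s["joint_pos"].round(3),s["wrist_force"].round(2),s["grip_width"])
p,R=load(); print(p, R.as_matrix().round(3))
print(rel(*pose(206,0,156)))
p,_=eyes.read_camera("scene"); cv2.imwrite("pics/s1.png",cv2.resize(p[40:340,180:500,::-1],None,fx=2,fy=2))
E
```

```text
time: 2.1
ee_pos: [682.2, -7.3, 231.2]
eef_rot: [1.354, 1.109, -1.353]
wrist_force: [-0.3, 0.2, -0.1]
grip_width: 73.7
2.1 [682.2  -7.3 231.2] [-0.064  0.594  1.044  0.     1.503  0.133] [-0.3   0.16 -0.06] 73.66055348570076
[682.56634051  -8.25850147 230.70627141] [[-0.     0.98  -0.198]
 [-0.001 -0.198 -0.98 ]
 [-1.    -0.     0.001]]
(array([ 7.47,  0.02, -0.01]), array([0.001, 0.001, 0.   ]))
```

View pics/s1.png

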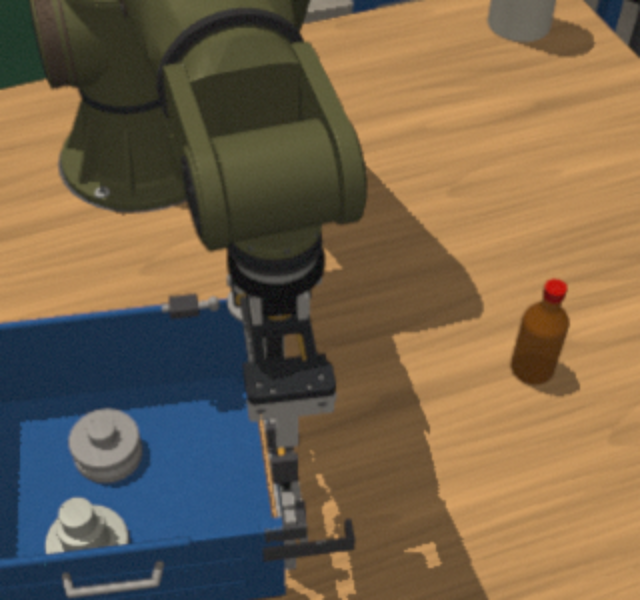

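The gripper sits over the gate, jaws along it, above the main catch near the keeper (crop 290,500), and the bottle is clear at (540,330). Descending now.

```bash
python3 -m creep '{"travel":[[2,0,0],[4,0,0],[5.5,0,0],[6.5,0,0],[7.0,0,0],[7.3,0,0],[7.3,0,0],[7.3,0,0]],"dr":[[0,0,0],[0,0,0],[0,0,0],[0,0,0],[0,0,0],[0,0,0],[0,0,0],[0,0,0]],"fingers":[-0.57,-0.57,-0.57,-0.57,-0.57,-0.57,-0.57,-0.57]}' && python3 - <<'E'
from h import *
done([7.3,0,0],[0,0,0])
p,_=eyes.read_camera("scene"); cv2.imwrite("pics/s2.png",cv2.resize(p[180:340,250:400,::-1],None,fx=3.7,fy=3.7,interpolation=2))
E
```

```text
time: 2.95
ee_pos: [682.8, -8.3, 158.2]
eef_rot: [1.355, 1.108, -1.353]
wrist_force: [0.0, -0.5, -0.3]
grip_width: 73.6
```

View pics/s2.png

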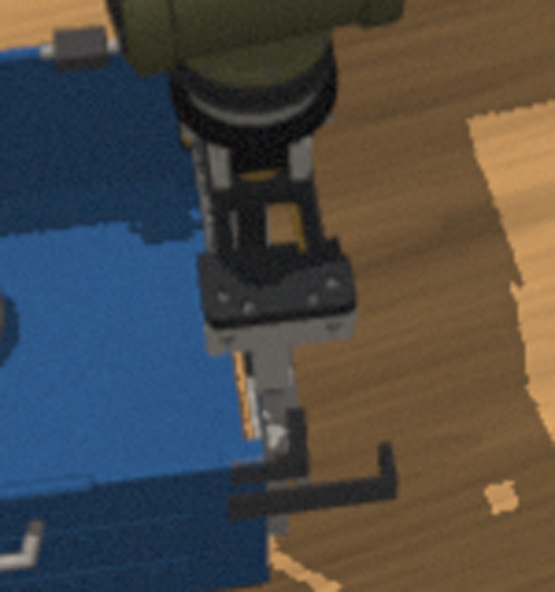

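The finger is down outside the sliding tab with no contact force. Squeezing now.

```bash
python3 -m creep '{"travel":[[0,0,0],[0,0,0],[0,0,0],[0,0,0],[0,0,0],[0,0,0],[0,0,0],[0,0,0],[0,0,0],[0,0,0]],"dr":[[0,0,0],[0,0,0],[0,0,0],[0,0,0],[0,0,0],[0,0,0],[0,0,0],[0,0,0],[0,0,0],[0,0,0]],"fingers":[0,0.3,1,1,1,1,1,1,1,1]}' && python3 - <<'E'
from h import *
for a in(.03,.07,.11,.14,.16): print(a,rel(*pose(206,a,157.7)))
E
```

```text
time: 4.0
ee_pos: [681.5, -8.0, 157.6]
eef_rot: [1.353, 1.111, -1.356]
wrist_force: [-9.7, 1.9, 4.2]
grip_width: 31.8
0.03 (array([ 0.  ,  0.01, -0.63]), array([-0.029,  0.001,  0.   ]))
0.07 (array([-0.  , -0.03, -1.46]), array([-0.069,  0.001,  0.   ]))
0.11 (array([-0.  , -0.1 , -2.28]), array([-0.109,  0.001,  0.   ]))
0.14 (array([-0.  , -0.18, -2.89]), array([-0.139,  0.001,  0.   ]))
0.16 (array([-0.  , -0.24, -3.3 ]), array([-0.159,  0.001,  0.   ]))
```

The catch is fully squeezed (31.8 mm). The side force shows the real point is about 1.3 mm nearer the hinge, so I correct for that while pulling ajar.

```bash
python3 -m creep '{"travel":[[0,-0.12,-0.3],[0,-0.12,-0.6],[0,-0.14,-1.0],[0,-0.15,-1.5],[0,-0.19,-1.9],[0,-0.22,-2.3],[0,-0.25,-2.5],[0,-0.27,-2.6],[0,-0.27,-2.6],[0,-0.27,-2.6],[0,-0.27,-2.6]],"dr":[[-0.015,0,0],[-0.03,0,0],[-0.05,0,0],[-0.07,0,0],[-0.09,0,0],[-0.11,0,0],[-0.12,0,0],[-0.125,0,0],[-0.125,0,0],[-0.125,0,0],[-0.125,0,0]],"fingers":[1,1,1,1,1,1,1,1,1,1,1]}' && python3 - <<'E'
from h import *
done([0,-.27,-2.6],[-.125,0,0])
p=env.observe()["ee_pos"][:2]-H; print("tcp r,ang",np.hypot(*p),np.arctan2(p[1],p[0])-A0)
g,d=eyes.read_camera("scene"); cv2.imwrite("pics/s3.png",cv2.resize(g[180:340,250:400,::-1],None,fx=3.7,fy=3.7,interpolation=2))
u,v,P=cloud("scene",d)
m=(P[:,2]>183)&(P[:,2]<194)&(abs(P[:,0]-640)<110)&(abs(P[:,1])<60)
mk=np.zeros((480,640),np.uint8); mk[v[m],u[m]]=255
n,l,st,ce=cv2.connectedComponentsWithStats(mk)
for i in range(1,n):
    if st[i,4]>5:
        q=plane("scene",[ce[i]],188)[0]; e=q[:2]-H; print(st[i][4],q.round(1),np.hypot(*e),np.arctan2(e[1],e[0])-A0)
E
```

```text
time: 5.1
ee_pos: [685.0, 17.9, 157.7]
eef_rot: [1.263, 1.174, -1.263]
wrist_force: [-3.3, -0.4, 4.8]
grip_width: 31.4
tcp r,ang 204.67881660488518 0.12751732639513824
```

View pics/s3.png

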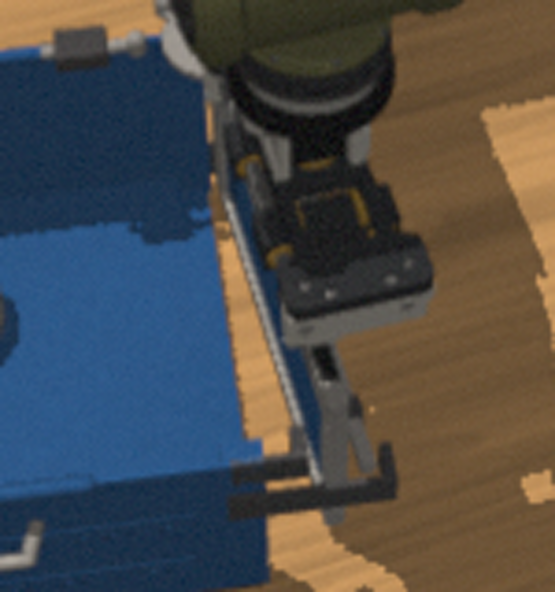

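The gate is ajar at about 0.127 rad, with the gap between leaf and tote clearly visible. I hold a moment, release, rise, and move above the safety catch.

```bash
python3 -m creep '{"travel":[[0,0,0],[0,0,0],[0,0,0],[0,0,0],[0,0,0],[0,0,0],[-1.5,0,0],[-4,0,0],[-6,0,0],[-6,0,0]],"dr":[[0,0,0],[0,0,0],[0,0,0],[0,0,0],[0,0,0],[0,0,0],[0,0,0],[0,0,0],[0,0,0],[0,0,0]],"fingers":[1,1,-0.57,-0.57,-0.57,-0.57,-0.57,-0.57,-0.57,-0.57]}' && python3 - <<'E'
from h import *
done([-6,0,0],[0,0,0])
for n in("top","scene"):
    g,d=eyes.read_camera(n); u,v,P=cloud(n,d)
    m=(P[:,2]>181)&(P[:,2]<194)&(abs(P[:,0]-640)<110)&(abs(P[:,1])<60)
    mk=np.zeros((480,640),np.uint8); mk[v[m],u[m]]=255
    k,l,st,ce=cv2.connectedComponentsWithStats(mk)
    for i in range(1,k):
        if st[i,4]>5:
            q=plane(n,[ce[i]],188)[0]; e=q[:2]-H; print(n,st[i][4],q.round(1),np.hypot(*e),np.arctan2(e[1],e[0])-A0)
cv2.imwrite("pics/s4.png",cv2.resize(g[160:340,240:400,::-1],None,fx=3.3,fy=3.3,interpolation=2))
print(rel(*pose(104.8,.07,217)))
E
```

```text
time: 6.15
ee_pos: [685.9, 17.9, 221.3]
eef_rot: [1.266, 1.17, -1.26]
wrist_force: [-0.5, 0.8, 0.6]
grip_width: 73.6
scene 34 [575.1  18.3 188. ] 95.28846492155361 0.04847766631605502
scene 26 [611.9  11.2 188. ] 132.75506112564932 0.03731857283949064
scene 49 [674.2   4.3 188. ] 195.3755031386972 0.05387076850191788
scene 74 [711.4   2.5 188. ] 232.44956036026156 0.06967899802621774
(array([  0.07, -10.01,   0.61]), array([0.056, 0.001, 0.   ]))
```

View pics/s4.png

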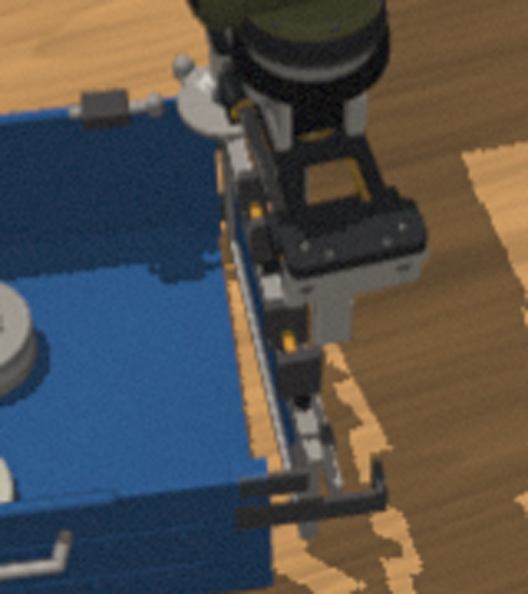

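The gate rests at about 0.07 rad with the main catch released. Moving to the safety catch and descending.

```bash
python3 -m creep '{"travel":[[0,-4,0.3],[0,-8,0.6],[0,-10.0,0.6],[0,-10.0,0.6],[0,-10.0,0.6],[0,-10.0,0.6],[0,-10.0,0.6],[2,-10.0,0.6],[4,-10.0,0.6],[5.2,-10.0,0.6],[5.8,-10.0,0.6],[5.9,-10.0,0.6],[5.9,-10.0,0.6],[5.9,-10,0.6]],"dr":[[0.03,0,0],[0.055,0,0],[0.055,0,0],[0.055,0,0],[0.055,0,0],[0.055,0,0],[0.055,0,0],[0.055,0,0],[0.055,0,0],[0.055,0,0],[0.055,0,0],[0.055,0,0],[0.055,0,0],[0.055,0,0]],"fingers":[-0.57,-0.57,-0.47,-0.47,-0.47,-0.47,-0.47,-0.47,-0.47,-0.47,-0.47,-0.47,-0.47,-0.47]}' && python3 - <<'E'
from h import *
done([5.9,-10,.6],[.055,0,0])
g,d=eyes.read_camera("scene")
cv2.imwrite("pics/s5.png",cv2.resize(g[160:340,240:400,::-1],None,fx=3.3,fy=3.3,interpolation=2))
p=env.observe()["ee_pos"][:2]-H; print("tcp r,ang",np.hypot(*p),np.arctan2(p[1],p[0])-A0)
E
```

```text
time: 7.65
ee_pos: [585.2, 19.1, 159.3]
eef_rot: [1.304, 1.145, -1.303]
wrist_force: [-0.1, 0.0, -0.2]
grip_width: 69.3
tcp r,ang 105.18414416786447 0.07094377082203904
```

View pics/s5.png

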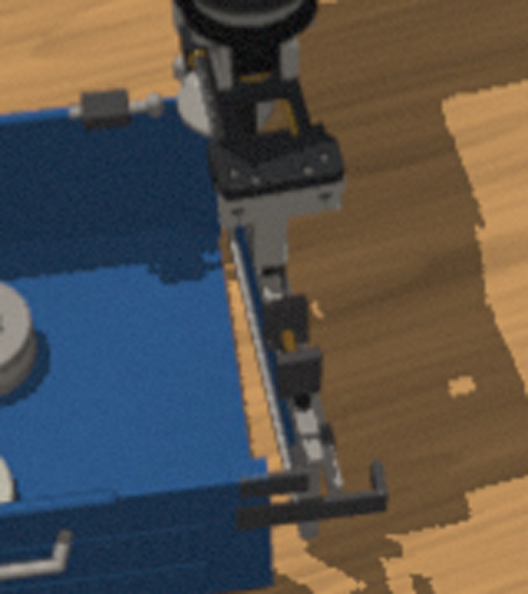

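The fingers straddle the safety catch with no contact force. Squeezing.

```bash
python3 -m creep '{"travel":[[0,0,0],[0,0,0],[0,0,0],[0,0,0],[0,0,0],[0,0,0],[0,0,0],[0,0,0],[0,0,0]],"dr":[[0,0,0],[0,0,0],[0,0,0],[0,0,0],[0,0,0],[0,0,0],[0,0,0],[0,0,0],[0,0,0]],"fingers":[0,0.3,1,1,1,1,1,1,1]}' && python3 - <<'E'
from h import *
p=env.observe()["ee_pos"][:2]-H; print("tcp r,ang",np.hypot(*p),np.arctan2(p[1],p[0])-A0)
for a in np.r_[.1:1.75:.1]: print(a.round(2),*rel(*pose(104.6,a,158)))
E
```

```text
time: 8.6
ee_pos: [584.7, 19.2, 158.8]
eef_rot: [1.303, 1.146, -1.304]
wrist_force: [-4.5, 0.7, 5.5]
grip_width: 31.6
tcp r,ang 104.66530438935453 0.07063672762886813
0.1 [ 0.07 -0.03 -0.31] [-0.029  0.001  0.   ]
0.2 [ 0.07 -0.11 -1.36] [-0.129  0.001  0.   ]
0.3 [ 0.07 -0.3  -2.38] [-0.229  0.001  0.   ]
0.4 [ 0.07 -0.59 -3.39] [-0.329  0.001  0.   ]
0.5 [ 0.07 -0.97 -4.36] [-0.429  0.001  0.001]
0.6 [ 0.07 -1.45 -5.29] [-0.529  0.001  0.001]
0.7 [ 0.07 -2.03 -6.16] [-0.629  0.001  0.001]
0.8 [ 0.07 -2.68 -6.98] [-0.729  0.001  0.001]
0.9 [ 0.07 -3.42 -7.72] [-0.829  0.001  0.001]
1.0 [ 0.07 -4.22 -8.39] [-0.929  0.001  0.001]
1.1 [ 0.07 -5.09 -8.97] [-1.029e+00  1.000e-03  1.000e-03]
1.2 [ 0.07 -6.01 -9.47] [-1.129e+00  1.000e-03  1.000e-03]
1.3 [ 0.07 -6.98 -9.87] [-1.229e+00  1.000e-03  1.000e-03]
1.4 [  0.07  -7.98 -10.17] [-1.329e+00  1.000e-03  1.000e-03]
1.5 [  0.07  -9.01 -10.37] [-1.429e+00  1.000e-03  1.000e-03]
1.6 [  0.07 -10.05 -10.46] [-1.529e+00  1.000e-03  1.000e-03]
1.7 [  0.07 -11.09 -10.45] [-1.629e+00  0.000e+00  1.000e-03]
```

Fully squeezed (31.6 mm, low force). Swinging to 0.7 rad.

```bash
python3 -m creep '{"travel":[[0,-0.03,-0.31],[0,-0.07,-0.84],[0,-0.11,-1.36],[0,-0.2,-1.87],[0,-0.3,-2.38],[0,-0.44,-2.89],[0,-0.59,-3.39],[0,-0.77,-3.88],[0,-0.97,-4.36],[0,-1.2,-4.83],[0,-1.45,-5.29],[0,-1.73,-5.73],[0,-2.03,-6.16],[0,-2.03,-6.16]],"dr":[[-0.03,0,0],[-0.08,0,0],[-0.13,0,0],[-0.18,0,0],[-0.23,0,0],[-0.28,0,0],[-0.33,0,0],[-0.38,0,0],[-0.43,0,0],[-0.48,0,0],[-0.53,0,0],[-0.58,0,0],[-0.63,0,0],[-0.63,0,0]],"fingers":[1,1,1,1,1,1,1,1,1,1,1,1,1,1]}' && python3 - <<'E'
from h import *
done([0,-2.03,-6.16],[-.63,0,0])
p=env.observe()["ee_pos"][:2]-H; print("tcp r,ang",np.hypot(*p),np.arctan2(p[1],p[0])-A0)
for a in np.r_[.75:1.72:.05]: print(a.round(2),*rel(*pose(104.6,a,158)))
E
```

```text
time: 10.0
ee_pos: [572.4, 83.4, 158.8]
eef_rot: [0.831, 1.406, -0.831]
wrist_force: [-3.6, -1.1, 4.8]
grip_width: 31.5
tcp r,ang 104.63008499879386 0.706168531650206
0.75 [ 0.07 -0.01 -0.52] [-0.049  0.001  0.001]
0.8 [ 0.07 -0.05 -1.05] [-0.099  0.001  0.001]
0.85 [ 0.07 -0.11 -1.56] [-0.149  0.001  0.001]
0.9 [ 0.07 -0.2  -2.08] [-0.199  0.     0.001]
0.95 [ 0.07 -0.32 -2.59] [-0.249  0.     0.001]
1.0 [ 0.07 -0.46 -3.09] [-0.299  0.     0.001]
1.05 [ 0.07 -0.63 -3.59] [-0.349  0.     0.001]
1.1 [ 0.07 -0.82 -4.08] [-0.399  0.     0.001]
1.15 [ 0.07 -1.03 -4.55] [-0.449  0.     0.001]
1.2 [ 0.07 -1.27 -5.02] [-0.499  0.     0.001]
1.25 [ 0.07 -1.53 -5.47] [-0.549  0.     0.001]
1.3 [ 0.07 -1.82 -5.91] [-0.599  0.     0.001]
1.35 [ 0.07 -2.12 -6.33] [-0.649  0.     0.001]
1.4 [ 0.07 -2.45 -6.74] [-0.699  0.     0.001]
1.45 [ 0.07 -2.79 -7.13] [-0.749  0.     0.001]
1.5 [ 0.07 -3.16 -7.51] [-0.799  0.     0.001]
1.55 [ 0.07 -3.54 -7.86] [-0.849  0.     0.001]
1.6 [ 0.07 -3.94 -8.2 ] [-0.899  0.     0.001]
1.65 [ 0.07 -4.36 -8.51] [-0.949  0.     0.001]
1.7 [ 0.07 -4.79 -8.81] [-0.999  0.     0.001]
```

The radius has held at 104.6 mm with the grip firm. Going through the detent to 1.2.

```bash
python3 -m creep '{"travel":[[0,-0.01,-0.52],[0,-0.05,-1.05],[0,-0.11,-1.56],[0,-0.2,-2.08],[0,-0.32,-2.59],[0,-0.46,-3.09],[0,-0.63,-3.59],[0,-0.82,-4.08],[0,-1.03,-4.55],[0,-1.27,-5.02]],"dr":[[-0.05,0,0],[-0.1,0,0],[-0.15,0,0],[-0.2,0,0],[-0.25,0,0],[-0.3,0,0],[-0.35,0,0],[-0.4,0,0],[-0.45,0,0],[-0.5,0,0]],"fingers":[1,1,1,1,1,1,1,1,1,1]}' && python3 - <<'E'
from h import *
done([0,-1.27,-5.02],[-.5,0,0])
p=env.observe()["ee_pos"][:2]-H; print("tcp r,ang",np.hypot(*p),np.arctan2(p[1],p[0])-A0)
for a in np.r_[1.25:1.72:.05]: print(a.round(2),*rel(*pose(104.6,a,158)))
g,d=eyes.read_camera("scene")
cv2.imwrite("pics/s6.png",cv2.resize(g[110:330,250:490,::-1],None,fx=2.6,fy=2.6,interpolation=2))
E
```

```text
time: 11.0
ee_pos: [537.5, 121.1, 158.8]
eef_rot: [0.445, 1.524, -0.444]
wrist_force: [-0.1, -0.6, 4.0]
grip_width: 31.7
tcp r,ang 104.94192727667493 1.2016799139476586
1.25 [ 0.07 -0.01 -0.52] [-0.049  0.     0.001]
1.3 [ 0.07 -0.05 -1.04] [-0.099  0.     0.001]
1.35 [ 0.07 -0.12 -1.56] [-0.149  0.     0.001]
1.4 [ 0.07 -0.21 -2.08] [-0.199  0.     0.001]
1.45 [ 0.07 -0.32 -2.59] [-0.249  0.     0.001]
1.5 [ 0.07 -0.47 -3.09] [-0.299 -0.     0.001]
1.55 [ 0.07 -0.63 -3.59] [-0.349 -0.     0.001]
1.6 [ 0.07 -0.82 -4.07] [-0.399 -0.     0.001]
1.65 [ 0.07 -1.04 -4.55] [-0.449 -0.     0.001]
1.7 [ 0.07 -1.28 -5.01] [-0.499 -0.     0.001]
```

View pics/s6.png

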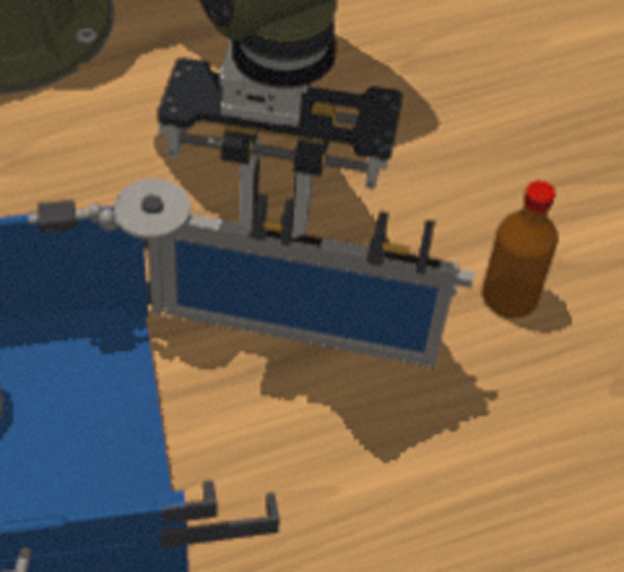

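The gate followed to about 1.2 rad with the grip intact. The free-end bolt at crop (465,278) will pass near the bottle at (520,255), so I check clearance first.

```bash
python3 - <<'E'
from h import *
for n in("top","scene"):
    g,d=eyes.read_camera(n); r,gg,b=[g[...,i].astype(int) for i in range(3)]
    m=((r>150)&(gg<50)&(b<60)).astype(np.uint8)
    k,l,st,ce=cv2.connectedComponentsWithStats(m)
    for i in range(1,k):
        if 30<st[i,4]<400:
            q=plane(n,[ce[i]],145)[0]; e=q[:2]-H; print(n,st[i],q.round(1),np.hypot(*e),np.arctan2(e[1],e[0])-A0)
    # gate-end/bolt points: farthest cloud pts near gate line z 60..170
    u,v,P=cloud(n,d); e=P[:,:2]-H; R=np.hypot(*e.T); a=np.arctan2(e[:,1],e[:,0])-A0
    s=(P[:,2]>60)&(P[:,2]<175)&(abs(a-1.2)<.06)&(R<330)&(R>230); print(n,np.percentile(R[s],[50,95,99]) if s.any() else 0)
E
```

```text
top [617  81  23   5  65] [ 872.5 -529.8  145. ] 685.3702393149383 -0.7625684018082286
top [559  84  53   8 138] [ 864.7 -453.   145. ] 619.0718948286134 -0.7020789879094922
top [606  88  12  74 159] [ 800.3 -499.6  145. ] 620.7897665502936 -0.8303547750036933
top [614  88  26  74 250] [ 777. -520.  145.] 627.0013004163995 -0.8789965175707539
top [571 117   4  29  35] [ 790.1 -431.7  145. ] 557.9393823980612 -0.7834909998335711
top [256.88366307 272.0403614  274.45764694]
scene [453 180  10   8  62] [567.  362.4 145. ] 340.70801386408715 1.5154386595785208
scene [ 12 406  46  22 116] [ 808.9 -555.6  145. ] 673.5370706887727 -0.8621597584217162
scene [ 94 408   9  25  49] [ 839.2 -455.3  145. ] 605.4470760788101 -0.7375055456469177
scene [ 86 412   7  26  46] [ 843.1 -472.   145. ] 621.1729013386831 -0.748350639465448
scene [  5 426   7  54  96] [ 852.9 -611.3  145. ] 743.704634134825 -0.8470242284370504
scene [ 58 426   8  49  58] [ 873.9 -521.3  145. ] 679.1750094457154 -0.7538135621499678
scene [  0 442   4  38  71] [ 865. -623.  145.] 759.9037028200933 -0.8408399121423378
scene [248.88144082 268.88217857 274.71680255]
```

The bottle's near side is about 312 mm from the pin and the bolt tip about 275 mm, so clearance is about 37 mm. Swinging on to 1.6 rad.

```bash
python3 -m creep '{"travel":[[0,-0.01,-0.52],[0,-0.05,-1.04],[0,-0.12,-1.56],[0,-0.21,-2.08],[0,-0.32,-2.59],[0,-0.47,-3.09],[0,-0.63,-3.59],[0,-0.82,-4.07],[0,-0.82,-4.07],[0,-0.82,-4.07],[0,-0.82,-4.07],[0,-0.82,-4.07],[0,-0.82,-4.07]],"dr":[[-0.05,0,0],[-0.1,0,0],[-0.15,0,0],[-0.2,0,0],[-0.25,0,0],[-0.3,0,0],[-0.35,0,0],[-0.4,0,0],[-0.4,0,0],[-0.4,0,0],[-0.4,0,0],[-0.4,0,0],[-0.4,0,0]],"fingers":[1,1,1,1,1,1,1,1,1,1,1,1,1]}' && python3 - <<'E'
from h import *
done([0,-.82,-4.07],[-.4,0,0])
s=env.observe(); p=s["ee_pos"][:2]-H; print("tcp r,ang",np.hypot(*p),np.arctan2(p[1],p[0])-A0, s["qvel"].round(3),s["ft_torque"].round(2))
for n in("top","scene"):
    g,d=eyes.read_camera(n); u,v,P=cloud(n,d); e=P[:,:2]-H; R=np.hypot(*e.T); a=np.arctan2(e[:,1],e[:,0])-A0
    q=(P[:,2]>143)&(P[:,2]<156)&(a>1.2)&(a<1.8)&(R<255)&(R>140); print(n,q.sum(),np.percentile(a[q],[10,50,90]) if q.any() else 0)
cv2.imwrite("pics/s7.png",cv2.resize(g[110:330,200:480,::-1],None,fx=2.6,fy=2.6,interpolation=2))
E
```

```text
time: 12.45
ee_pos: [499.2, 136.4, 158.8]
eef_rot: [0.136, 1.566, -0.133]
wrist_force: [-0.6, 6.7, 6.3]
grip_width: 31.2
tcp r,ang 105.32493408528721 1.596007414471849 [ 0.     0.    -0.002  0.    -0.001  0.   ] [ 1.16  0.04 -0.51]
top 52 [1.5530833  1.57299203 1.59583514]
scene 255 [1.54342509 1.56414923 1.60333103]
```

View pics/s7.png

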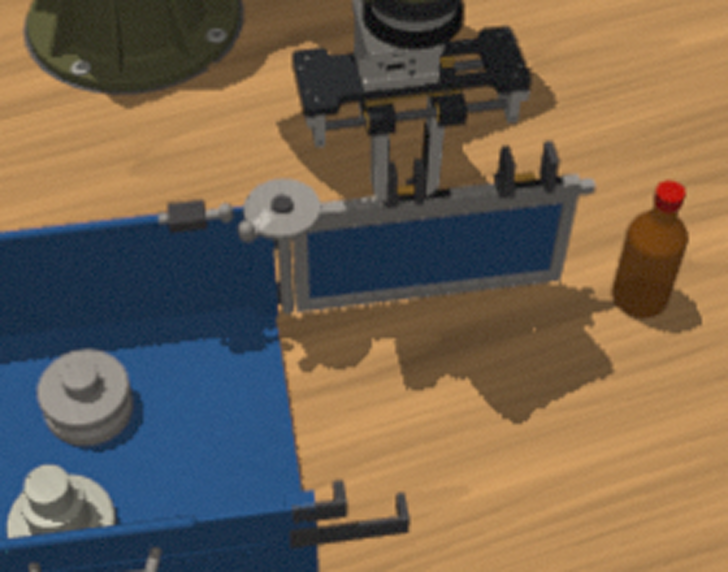

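The gate is held square at about 1.57–1.6 rad by the safety-catch grip. The arm is still, the bottle (650,250) is standing, and the hub and pulley are in place. Handing in.

```bash
python3 -c "
from h import *
print(order.hand_in()); s=env.observe(); print(s['time'],s['ee_pos'].round(1),s['grip_width'])"
```

```text
the job is handed in; nothing more can be done
None
the job is handed in; nothing more can be done
```

The gate is open and held past square, and I handed the job in at about 12.5 s. No verdict was reported, and handing in closed the interface, so the state afterwards could not be read.

- **What I did:** I squeezed the main catch and eased the gate ajar to about 0.127 rad, as measured at the tool. When I let go, it rested near 0.07. I then squeezed the safety catch fully and swung the gate through its detent, finishing with the catch still gripped.
- **Gate angle at the end:** The gripper stood at 1.596 rad. Both cameras put the gate's top rail at 1.56–1.57 rad, about 0.03 less; either is above the required 1.48.
- **Grip and arm:** The grip was firm at 31.2 mm, the arm was still, and the wrist force was about 9 N.
- **Bystanders:** I checked these by eye only in the last picture. The bottle was upright and the hub and pulley looked undisturbed. The gate's bolt cleared the bottle by about 37 mm, on a single-camera estimate, because the top view did not pick up the bottle cap.
- **Measurement disagreement:** The catches were about 1.3 mm nearer the hinge than the cameras gave; I corrected for this during the pull.

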